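# Fit the retaining ring on a mixer gearbox spindle

## Task

The drive gear of the stand mixer's gearbox must be locked on its upright spindle again with its retaining ring. Take the circlip pliers out of the wooden block by their red handles, put their two pins into the two lug holes of the ring in the white tray, squeeze to open the ring only as far as it needs, and slide it down over the spindle, pressing the sprung gear down gently until the ring snaps fully home in the spindle's groove. Handle the ring only with the pliers, leave the other things alone, and finally put the pliers back upright in their slot in the block.

Things in the scene. Friction and masses are not known exactly. Their poses are not given: they have to be found in the camera images.
- ring: Dark steel retaining ring (circlip), flat in the tray, 4 mm thick, 43 x 33 mm, bore 23.2 mm closed. Origin: bore centre, underside; z up, +x towards gap and lugs. Two spring arms, pivots at x -10.7, y +-9 mm, each with a lug hole; 2 N apart on the lugs starts them, 6 N opens 0.2 rad. Both need about 0.2 rad (0.25 is safe) to pass the spindle, which then lies 1.7 mm from the origin towards +x
- ring_l_hole (a point): lug hole of the +y arm, on its top face: 7.5 mm wide, right through; closed it is at x +20, y +9.5, z +4 mm in the ring's frame. Opening 0.22 rad moves it 6.6 mm outwards. Opened, the ring hangs on the pins by friction
- ring_r_hole (a point): the same for the -y arm (y -9.5 mm)
- ring_l (a joint): opening of the ring's +y arm, rad: 0 closed (in the tray, and again when home in the groove), about 0.08 or more while it merely grips the full spindle diameter; past 0.38 it is bent for good
- ring_r (a joint): the same for the -y arm
- pliers: Circlip pliers, red handles, 150 mm, 0.17 kg, tips down in the block. Origin: pivot; z up along the handles, x along the pivot pin, y handle to handle (this body is the +y half; squeezed, each half turns by half the angle). Halves are not crossed: squeezing the handles spreads the tips, 1 mm for 1 mm, and lowers them about 2 mm in the fingers. Tips 65 mm below, handle tops 87 mm above the pivot
- grip_mid (a point): point between the handles' round swells, 62 mm above the pivot, where they are gripped across y: 54 mm over the swells at rest (squeezed to 32 mm they open the ring 0.26 rad), 20 mm long. A return spring (5.6 N per side at rest, 8 N squeezed, plus the ring's force) keeps them in the fingers. Finger guards 20 to 25 mm below this point, out to 33 mm from the axis, let fingertips push down
- pin_a (a point): end of the +y tip's shoulder, where its pin begins, 62 mm below the pivot, 9.2 mm from the axis at rest. The shoulder (9.5 mm square) rests on the lug, the pin (4 mm thick, 3.5 mm long) goes into the hole
- pin_b (a point): the same for the -y tip
- gearbox: Round aluminium mixer gearbox, 100 mm across, fixed. Origin: centre of its underside, on the axis of the upright oiled spindle (26 mm thick, bevelled to 19 mm over the last 6 mm). On the spindle, on a wave spring, sits a gear with a flat brass face 70 mm across. The spindle slides in its bush: with its gear it is up to 8 mm higher or lower than stated, and stays so. Press the face with under 20 N
- gear_face (a point): fixed point on the spindle axis where the brass face is in mid position, 77 mm above the gearbox's origin (true face +-8 mm: feel it). The gear gives 4 mm, 4 N to start and 8 N at the end, then stops hard. Groove (core 22.8 mm, 7.5 mm wide): lower wall 5 mm under the untouched face. The ring on the face is level with the groove with the gear down 1.5 to 4 mm. Spindle end 21 mm over the face
- tool_block: Beech block, 56 x 86 x 88 mm, fixed. Origin: centre of its underside. Slot in its top, centred, 20.5 mm along x and 34.5 mm along y, bevelled 3 mm, 82 mm deep; the pliers hang in it on the V of their handles, pliers y along block y (either way round), pivot about 72 mm above the origin
- parts_tray: White shallow tray, 100 x 90 x 12 mm, floor 3 mm thick, fixed; the ring lies in it among three screws at its edge. Origin: centre of its underside
- tin: Food tin, 75 mm across, 58 mm tall, bystander; origin: centre of its underside
- pepper_mill: Small glass mill, 44 mm across, 90 mm tall, bystander; origin: centre of its underside
- lemon: Lemon, 78 x 55 x 56 mm, bystander; origin: centre of its underside
- spice_bottle: Spice bottle with black cap, 52 mm across, 100 mm tall, bystander; origin: centre of its underside

How it is judged:
By the outcome, as a careful person would: the job done as asked, in the order asked, and still so for the second after the job is handed in, with the robot touching nothing.
It also fails if it takes over 72 s, if anything falls off the work surface, if the arm or the gripper's body presses on something with over 40 N, if the wrist force passes 120 N, or if a joint passes its speed limit or range.

## Robot

A 6-joint arm with a two-finger parallel gripper is mounted at the origin on a cart in front of the work surface, level with it; the furniture and walls round the work are solid. World frame = base frame: x ahead of the robot, y to its left, z up, the work surface at z = 0. Lengths are in mm, angles in degrees, forces in N, time in s.
With the tool pointing down it reaches from about 275 to 750 mm from the base axis. Payload 10.2 kg.
Tool frame: the origin (TCP) lies midway between the tips of the shut fingers; the grasp point (between the pads) lies arm.grasp_offset behind it (arm.grasp_offset is the distance from the TCP to the grasp point, in mm); z points along the fingers, y is the line along which they close (so a half turn about z gives the same grasp; the last joint's range is limited). The gripper opens to 88 mm and grips with 3 to 60 N. Pads are 18 mm wide; open, the fingers measure 123 mm over their backs; the gripper's body (75 mm by 187 mm) begins 45 mm behind the grasp point.
Start: joints at [-86.54, 17.928, 85.812, -0, 76.261, -12.8], TCP at [146.99, -504.009, 238.72] pointing down, gripper open.
Joint ranges: [-168.41, 168.41], [-55.51, 124.54], [10.69, 146.95], [-70.63, 250.63], [1, 178], [-165.06, 165.06]. Speed limits (degrees/s): [136.94, 136.94, 172.46, 180, 180, 180].

## Interface

Orientations are given as [roll, pitch, yaw] about the fixed x, y, z axes, in that order (R = Rz(yaw) Ry(pitch) Rx(roll)).
In Python, from cell import arm gives the robot as it stands.
- The arm moves only by the tool drive_tool, never from a script. Its argument "series" is a list of rows, each an object with "delta_pos": the shift along the tool's x, y, z in mm, a list of three; "twist": the turn about the tool's z in rad; "claw": the opening, from 0 (shut) to 1 (fully open). A call has 1 to 20 rows; each row shifts and turns the commanded pose from where the row before left it, along the tool's axes as they then stand; what a row does not reach is not made up. A row lasts 1/12 s, in which the tool goes at most 41.7 mm and 7.16 degrees, less where a joint would pass 70% of its speed; a pose out of reach is approached as far as the arm can. A call is refused whole if a number of a shift passes 41.7 or a number of a turn 0.125, either way. A call with a gripper value outside its range is refused whole. The fingers move at their own pace and stop on an object; the grip force is fixed at half the most. Time passes only in rows, so rows that do not move let the fingers close. It gives the time, the measured TCP pose, the force, the opening and the grip force at its end, in the units of the state.
- arm.get_state(): the state, without advancing time (a new reading comes with each control period).
- arm.grab_frame(name): name is "scene" or "top"; returns a dict with "pixels" (400x640x3 uint8, red, green, blue), "fx", "fy", "cx", "cy" (pixels), "k1" (the pictures are not rectified: a ray, as slopes to the right and down, at radius r is drawn at 1 + k1 r^2 times it, then the intrinsics apply), "view" (4x4, takes a point from world to camera coordinates). Camera axes: x right, y up, looking along -z (the intrinsics and any distortion apply to the point x, -y, -z); pixel columns grow to the right and rows downward; lengths in mm; the calibration is good to about 2 mm. A picture is of the moment at which its call begins. There is no depth.
- arm.hand_in(): hands the job in; it is judged then, once.
Trained networks look in a picture, given as the dict that the camera call returned (one of the last four; its "shot" number tells which), for a name from the list of things; names that differ only in an ending like _2 or _b are one class to them, and where a whole thing is asked for, a point or a joint stands for the part that bears it (a point fixed in the world has none). Each returns a list of dicts, best first, with "score" (0 to 1); they miss things now and then, are a little off and sometimes report something else, mostly with a low value. They report only what shows in the picture. A call takes as long as a camera call.
- arm.search_frame(picture, name): "location" ([column, row] in pixels, amid what is visible of it).
- arm.silhouettes(picture, name): "pixels" (400x640 bool, what is visible of it) and "location" ([column, row] in pixels, amid what is visible of it).
- arm.spot_point(picture, name): "location" ([column, row] in pixels: a listed point, or the origin of a listed thing).
The state is a dict: "time": time; "q": joint angles; "dq": joint speeds; "joint_torque": joint torques, N m; "tool_pos": TCP position; "eef_rot": TCP orientation; "force": force on the tool from outside, world axes, zero at the start; "torque": the same for the moment, N m; "finger_gap": finger opening in mm; "finger_force": force on a finger pad.
Only numpy, scipy, OpenCV 4.12 (cv2) and the standard library are available. Lean on these libraries where they do the work, as an engineer would, in place of code of your own. Each camera call takes 0.05 s, during which the arm holds its last target. There are 200 camera calls.

## Working session

There is one attempt and no reset: what is moved stays moved. The work goes in short steps, Python scripts to look and compute and a tool call to move; the robot and the scene stay as the last step left them, time stands still between calls to the robot, and variables do not carry over. Pictures are saved under pics/ and viewed, at most 10 in all, crops included, and the job is handed in when it is done.

Besides the shell and the picture viewer there is one more tool, called after ">>>" as name([rows], argument=value, ...), one row to a line, values as JSON. drive_tool: Moves the arm, as the interface text tells. Its arguments: {"type":"object","properties":{"series":{"type":"array","items":{"type":"object","properties":{"delta_pos":{"type":"array","items":{"type":"number"}},"twist":{"type":"number"},"claw":{"type":"number"}}}}},"required":["series"]}

```bash
mkdir -p pics; ls
cat > h.py <<'E'
import numpy as np,cv2
from scipy.optimize import least_squares
from scipy.spatial.transform import Rotation as R
from cell import arm
def project(f,P):
    P=np.atleast_2d(P); c=(f["view"]@np.c_[P,np.ones(len(P))].T).T
    s=np.c_[c[:,0],-c[:,1]]/(-c[:,2:3]); r2=(s**2).sum(1,keepdims=True); s=s*(1+f["k1"]*r2)
    return s*[f["fx"],f["fy"]]+[f["cx"],f["cy"]]
def on_plane(f,px,z):
    o=least_squares(lambda p:project(f,[p[0],p[1],z])[0]-px,[400,0],x_scale=100); return o.x
def tri(fs,pxs):
    o=least_squares(lambda p:np.concatenate([project(f,p)[0]-q for f,q in zip(fs,pxs)]),[400,0,50],x_scale=100); return o.x,np.abs(o.fun).max()
def save(f,n): cv2.imwrite("pics/"+n,cv2.cvtColor(f["pixels"],cv2.COLOR_RGB2BGR))
E
python3 - <<'E'
from h import *
fs={n:arm.grab_frame(n) for n in("scene","top")}
for n,f in fs.items():
    save(f,n+"0.png"); V=np.linalg.inv(f["view"]); print(n,f["fx"],f["cx"],f["cy"],f["k1"],V[:3,3].round(),V[:3,2].round(2))
for nm in "ring ring_l_hole ring_r_hole pliers grip_mid pin_a gearbox gear_face tool_block parts_tray tin pepper_mill lemon spice_bottle".split():
    for n,f in fs.items(): print(nm,n,[(np.round(d["location"],1).tolist(),round(d["score"],2)) for d in arm.spot_point(f,nm)][:3])
s=arm.get_state(); print(s["tool_pos"],s["eef_rot"],s["force"],s["finger_gap"],arm.grasp_offset,s["time"])
E
```

```text
pics
scene 427.03397057645134 319.943137874555 201.10905240933963 0.016581160575035135 [ 222. -473.  698.] [-0.36 -0.63  0.69]
top 470.3131784304713 320.0201854409791 200.56547418675038 0.005168833814271278 [ 407.   46. 1078.] [-0.12 -0.01  0.99]
ring scene [([342.5, 290.5], 0.47)]
ring top [([377.1, 220.1], 0.47)]
ring_l_hole scene [([331.8, 298.4], 0.4)]
ring_l_hole top [([374.3, 228.1], 0.57), ([383.9, 228.2], 0.52)]
ring_r_hole scene [([328.9, 286.7], 0.63)]
ring_r_hole top [([373.7, 226.8], 0.44), ([379.1, 222.2], 0.39)]
pliers scene [([258.7, 180.6], 0.81)]
pliers top [([249.3, 229.4], 0.62)]
grip_mid scene [([256.1, 159.0], 0.81)]
grip_mid top [([241.1, 230.0], 0.61)]
pin_a scene []
pin_a top []
gearbox scene [([301.9, 240.3], 0.83), ([257.6, 182.7], 0.34)]
gearbox top [([312.6, 219.3], 0.82)]
gear_face scene [([302.5, 214.8], 0.69), ([339.7, 293.9], 0.69), ([361.3, 228.3], 0.6)]
gear_face top [([311.3, 219.0], 0.76)]
tool_block scene [([265.5, 204.5], 0.97), ([260.0, 179.0], 0.34)]
tool_block top [([254.8, 232.6], 0.85), ([377.8, 222.5], 0.45)]
parts_tray scene [([333.4, 294.6], 0.96), ([334.4, 297.6], 0.6), ([339.6, 291.0], 0.34)]
parts_tray top [([382.1, 224.1], 0.98), ([379.8, 219.3], 0.2)]
tin scene [([334.5, 197.0], 0.88)]
tin top [([278.2, 163.0], 0.84), ([380.2, 220.6], 0.49)]
pepper_mill scene [([310.2, 176.1], 0.83)]
pepper_mill top [([235.3, 170.5], 0.62), ([312.7, 221.3], 0.18)]
lemon scene [([401.5, 274.1], 0.67)]
lemon top [([389.4, 165.9], 0.55)]
spice_bottle scene [([360.4, 229.5], 0.78)]
spice_bottle top [([329.7, 166.5], 0.74)]
[ 147.0000686  -504.02499117  238.71714585] [ 1.79998272e+02 -1.54796592e-03  1.62603380e+01] [ 0.39585988 -0.42277108  1.05249942] 88.3761035064694 18.700000000000003 1.5
```

Run:
```python
from h import *
a=cv2.imread("pics/scene0.png");b=cv2.imread("pics/top0.png")
cv2.imwrite("pics/m.png",np.vstack([cv2.resize(a[130:330,220:420],(600,600),interpolation=2)])) 
cv2.imwrite("pics/m2.png",cv2.resize(b[130:280,210:430],(800,545),interpolation=2))
```

```text
(no output)
```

View pics/m.png

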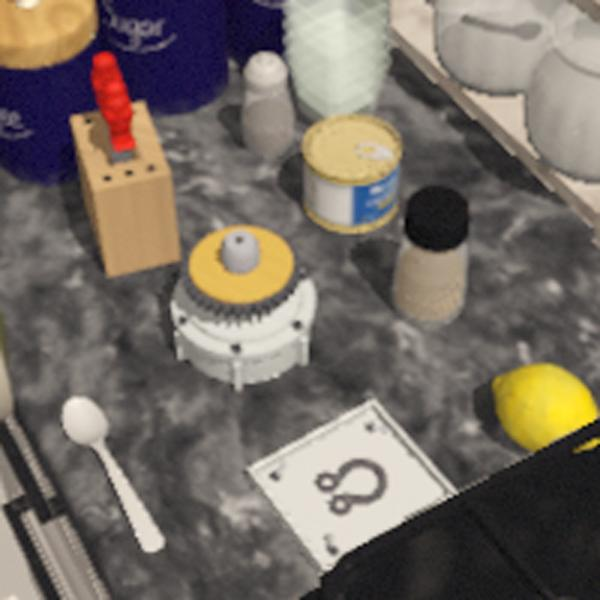

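View pics/m2.png

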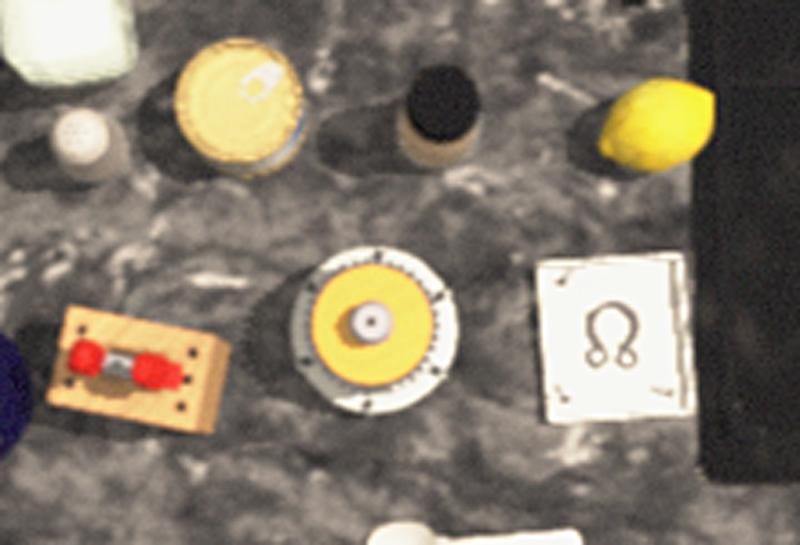

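Scene view: block with the red-handled pliers is at about (258,180), gearbox at (302,225), tray with the ring at (339,292). Top view: pliers (241,230), spindle (312,219), ring bore (378,220) with its lug holes near (374,228) and (382,228).

Run:
```python
from h import *
fs=[arm.grab_frame(n) for n in("scene","top")]
def both(nm,z=None,pick=None):
    p=[arm.spot_point(f,nm) for f in fs]; p=[np.array(x[0]["location"]) if x else None for x in p]
    if all(x is not None for x in p):
        P,e=tri(fs,p); print(nm,"tri",P.round(1),"res",round(e,1),end=" ")
    if z is not None: print([on_plane(f,x,z).round(1) for f,x in zip(fs,p) if x is not None],end="")
    print()
for nm,z in [("ring",3),("ring_l_hole",7),("ring_r_hole",7),("pliers",72),("grip_mid",134),("gearbox",0),("gear_face",77),("tool_block",0),("parts_tray",0),("tin",0),("pepper_mill",0),("lemon",0),("spice_bottle",0)]: both(nm,z)
# dark ring within tray
for f in fs:
    g=cv2.cvtColor(f["pixels"],cv2.COLOR_RGB2GRAY)
    for nm in("ring","pliers","parts_tray","tool_block"):
        d=arm.silhouettes(f,nm)
        if d:
            m=d[0]["pixels"]; ys,xs=np.nonzero(m); print(nm,d[0]["score"],m.sum(),xs.min(),xs.max(),ys.min(),ys.max(), xs.mean(),ys.mean())
# manual pixels
print([on_plane(fs[1],p,7).round(1) for p in([373.9,228.2],[382.4,228.2],[378.3,219.7])])
print([on_plane(fs[0],p,7).round(1) for p in([328.3,290.3],[333.3,298.3],[339.3,292.3])])
# block top corners in top view
print("block",[on_plane(fs[1],np.array(p)/3.636+[210,130],88).round(1) for p in([70,306],[230,342],[50,402],[213,432])])
# tray corners
print("tray",[on_plane(fs[1],np.array(p)/3.636+[210,130],12).round(1) for p in([537,262],[685,253],[547,424],[694,414])])
# spindle top
print("spindle",on_plane(fs[1],np.array([371,320])/3.636+[210,130],98).round(1), on_plane(fs[0],np.array([239,238])/3+[220,130],98).round(1),tri(fs,[np.array([239,238])/3+[220,130],np.array([371,320])/3.636+[210,130]]))
```

```text
ring tri [488.5 -81.4  -0.7] res 1.0 [array([488.7, -84.1]), array([486. , -79.9])]
ring_l_hole tri [467.5 -86.7   9.5] res 2.3 [array([464.7, -84. ]), array([472.8, -89.4])]
ring_r_hole tri [ 541.    73.1 -238. ] res 9.0 [array([473.7, -75.8]), array([495.4,  76.6])]
pliers tri [461.1 206.   79.1] res 1.5 [array([460.7, 214.8]), array([464.4, 206.1])]
grip_mid tri [465.9 235.7 -14.5] res 0.3 [array([415.5,  87.8]), array([457.3, 210. ])]
gearbox tri [487.6  77.5   0.6] res 2.3 [array([483. ,  79.7]), array([492.9,  75.4])]
gear_face tri [486.9  75.   74.4] res 0.9 [array([487.5,  72.1]), array([484.9,  75.7])]
tool_block tri [457.5 209.1   5.6] res 0.9 [array([457.5, 215.3]), array([459.7, 209.3])]
parts_tray tri [480.5 -80.6   1.5] res 0.5 [array([480.3, -79.5]), array([481.6, -81.3])]
tin tri [623.2 148.6   0.9] res 0.6 [array([625.2, 148.9]), array([622. , 149.3])]
pepper_mill tri [603.8 239.   10.7] res 0.9 [array([612. , 249.3]), array([603.9, 241.7])]
lemon tri [ 611.8 -112.5   11.7] res 1.3 [array([ 621. , -107.2]), array([ 610.9, -112.5])]
spice_bottle tri [499.1  66.  133.1
[... 295 characters left out ...]
737 223.1315789473684
pliers 0.71 234 229 259 224 236 244.0854700854701 230.34615384615384
parts_tray 0.7 1602 291 336 198 242 313.06304619225966 220.27528089887642
tool_block 0.68 1027 222 273 215 248 248.85881207400195 231.99221032132425
[array([467.1, -69.2]), array([466.9, -88.5]), array([486.4, -79.7])]
[array([466.7, -69.3]), array([465.5, -89.4]), array([482.4, -83.9])]
block [array([495.4, 244.3]), array([473.5, 151.2]), array([439.9, 255.2]), array([421.7, 160.9])]
tray [array([526.8, -33.2]), array([ 531.5, -126. ]), array([425.7, -37.4]), array([ 430.9, -128.6])]
spindle [484.6  69.1] [484.6  70. ] (array([484.38129512,  69.15585334,  98.88839129]), np.float64(0.0790038177009933))
```

```bash
cat > fit.py <<'E'
from h import *
from scipy.optimize import minimize
from scipy.ndimage import map_coordinates, gaussian_filter
def ring_fit(f,x0=(486,-80,180),z=7):
    g=cv2.cvtColor(f["pixels"],cv2.COLOR_RGB2GRAY).astype(float)
    a=np.radians(np.arange(45,316,5)); c=np.c_[np.cos(a),np.sin(a)]
    b=np.radians(np.arange(0,360,20)); d=np.c_[np.cos(b),np.sin(b)]
    L=[np.array([20,s*9.5]) for s in(1,-1)]
    dark=np.vstack([c*13,c*15]+[l+d*4.9 for l in L]); light=np.vstack([c*9,c*20,d*5]+L*10)
    def s(p,pts):
        M=R.from_euler('z',p[2],degrees=True).as_matrix()[:2,:2]
        q=project(f,np.c_[pts@M.T+p[:2],np.full(len(pts),z)]); return map_coordinates(g,[q[:,1],q[:,0]],order=1).mean()
    fun=lambda p:s(p,dark)-s(p,light)
    best=min((minimize(fun,[x0[0]+i,x0[1]+j,x0[2]+k],method="Nelder-Mead",options=dict(initial_simplex=np.array([x0]*4)+np.array([[i,j,k],[i+3,j,k],[i,j+3,k],[i,j,k+8]]))) for i in(-3,3) for j in(-3,3) for k in(-10,0,10)),key=lambda o:o.fun)
    return best.x,best.fun
def block_fit(fs,x0=(460,208,-11)):
    C=np.array([[x,y,z] for x in(-28,28) for y in(-43,43) for z in(0,88)],float)
    ms=[]
    for f in fs:
        h=cv2.cvtColor(f["pixels"],cv2.COLOR_RGB2HSV).astype(int); m=((h[...,0]>7)&(h[...,0]<22)&(h[...,1]>60)&(h[...,2]>90)); w=np.zeros_like(m)
        c=project(f,[x0[0],x0[1],45])[0].astype(int); w[c[1]-45:c[1]+45,c[0]-40:c[0]+40]=1
        m=(m&w).astype(np.uint8); n,l,st,_=cv2.connectedComponentsWithStats(m); m=(l==1+st[1:,4].argmax()).astype(np.uint8)
        hull=cv2.convexHull(np.argwhere(m)[:,::-1].astype(np.int32)); q=np.zeros_like(m); cv2.fillConvexPoly(q,hull,1); ms.append(gaussian_filter(q.astype(float),1)); print("mask",m.sum(),q.sum())
    def fun(p):
        e=0
        for f,m in zip(fs,ms):
            P=C@R.from_euler('z',p[2],degrees=True).as_matrix().T+[p[0],p[1],0]
            k=np.zeros(m.shape,np.uint8); cv2.fillConvexPoly(k,cv2.convexHull((project(f,P)*16).round().astype(np.int32)),1,shift=4); e+=np.abs(gaussian_filter(k.astype(float),1)-m).sum()
        return e
    o=minimize(fun,x0,method="Nelder-Mead",options=dict(initial_simplex=np.array([x0]*4)+np.array([[0,0,0],[4,0,0],[0,4,0],[0,0,6]])));return o.x,o.fun
E
python3 - <<'E'
from fit import *
fs=[arm.grab_frame(n) for n in("scene","top")]
for f in fs: print("ring",ring_fit(f),"block",block_fit([f]))
print(block_fit(fs))
for f in fs:
    h=cv2.cvtColor(f["pixels"],cv2.COLOR_RGB2HSV).astype(int); m=((h[...,0]>16)&(h[...,0]<28)&(h[...,1]>110)&(h[...,2]>120))
    c=project(f,[485,69,77])[0].astype(int); w=np.zeros_like(m); w[c[1]-22:c[1]+22,c[0]-24:c[0]+24]=1
    m=m&w; pts=np.argwhere(m)[:,::-1].astype(np.int32); e=cv2.fitEllipse(cv2.convexHull(pts)); print("brass",m.sum(),e, [on_plane(f,e[0],z).round(1) for z in(70,77,84)])
    m=((h[...,0]<6)|(h[...,0]>174))&(h[...,1]>150)&(h[...,2]>90); c=project(f,[460,208,135])[0].astype(int); w=np.zeros_like(m); w[c[1]-30:c[1]+30,c[0]-30:c[0]+30]=1
    ys,xs=np.nonzero(m&w); print("red",len(xs),xs.min(),xs.max(),ys.min(),ys.max(),xs.mean(),ys.mean(),"pred mid/±", project(f,[[460,208,134],[464,235,134],[455.,181,134],[463,225,159],[456,190,159]]).round(1).tolist())
E
```

```text
mask 1402 1624
ring (array([486.07660736, -80.11309707, 176.29177554]), np.float64(-102.02876548529358)) block (array([460.11925848, 209.19116698, -11.34139946]), np.float64(37.91315320987049))
mask 988 1419
ring (array([487.27342566, -78.41535455, 178.58167663]), np.float64(-78.94233651139342)) block (array([459.79217665, 209.30991186, -11.84988213]), np.float64(127.0))
mask 1402 1624
mask 988 1419
(array([459.91295332, 209.32672647, -10.90979456]), np.float64(171.91315320987047))
brass 576 ((298.54998779296875, 203.76600646972656), (48.17470932006836, 53.733341217041016), 172.5011444091797) [array([502.8, 111.2]), array([499.7, 104.7]), array([496.5,  98.2])]
red 287 247 262 148 180 254.18815331010452 163.78048780487805 pred mid/± [[257.5, 162.1], [254.0, 154.7], [260.7, 169.8], [254.0, 147.9], [257.9, 157.8]]
brass 717 ((311.9037780761719, 218.90087890625), (32.488548278808594, 32.8211784362793), 99.57942962646484) [array([484.9,  70.1]), array([484.4,  69.9]), array([483.8,  69.7])]
red 181 228 260 227 239 243.79005524861878 233.65193370165747 pred mid/± [[242.5, 229.6], [229.1, 227.7], [256.0, 231.9], [231.7, 227.4], [249.5, 230.8]]
```

>>> drive_tool([
  {"delta_pos": [0, 0, 0], "twist": 0.1195, "claw": 1},
  {"delta_pos": [0, 0, 0], "twist": 0.1195, "claw": 1},
  {"delta_pos": [0, 0, 0], "twist": 0.1195, "claw": 1},
  {"delta_pos": [4, -20, 0], "twist": 0.1195, "claw": 1},
  {"delta_pos": [8.5, -38, 0], "claw": 1},
  {"delta_pos": [8.5, -38, 0], "claw": 1},
  {"delta_pos": [8.5, -38, 0], "claw": 1},
  {"delta_pos": [8.5, -38, 0], "claw": 1},
  {"delta_pos": [8.5, -38, 0], "claw": 1},
  {"delta_pos": [8.5, -38, 0], "claw": 1},
  {"delta_pos": [8.5, -38, 0], "claw": 1},
  {"delta_pos": [8.5, -38, 0], "claw": 1},
  {"delta_pos": [8.5, -38, 0], "claw": 1},
  {"delta_pos": [8.5, -38, 0], "claw": 1},
  {"delta_pos": [8.5, -38, 0], "claw": 1},
  {"delta_pos": [8.5, -38, 0], "claw": 1},
  {"delta_pos": [8.5, -38, 0], "claw": 1},
  {"delta_pos": [8.5, -38, 0], "claw": 1},
  {"delta_pos": [8.5, -38, 0], "claw": 1},
  {"delta_pos": [8.5, -38, 0], "claw": 1},
])

```text
invalid input
```

>>> drive_tool([
  {"delta_pos": [0, 0, 0], "twist": 0.1195, "claw": 1},
  {"delta_pos": [0, 0, 0], "twist": 0.1195, "claw": 1},
  {"delta_pos": [0, 0, 0], "twist": 0.1195, "claw": 1},
  {"delta_pos": [4, -20, 0], "twist": 0.1195, "claw": 1},
  {"delta_pos": [8.5, -38, 0], "twist": 0, "claw": 1},
  {"delta_pos": [8.5, -38, 0], "twist": 0, "claw": 1},
  {"delta_pos": [8.5, -38, 0], "twist": 0, "claw": 1},
  {"delta_pos": [8.5, -38, 0], "twist": 0, "claw": 1},
  {"delta_pos": [8.5, -38, 0], "twist": 0, "claw": 1},
  {"delta_pos": [8.5, -38, 0], "twist": 0, "claw": 1},
  {"delta_pos": [8.5, -38, 0], "twist": 0, "claw": 1},
  {"delta_pos": [8.5, -38, 0], "twist": 0, "claw": 1},
  {"delta_pos": [8.5, -38, 0], "twist": 0, "claw": 1},
  {"delta_pos": [8.5, -38, 0], "twist": 0, "claw": 1},
  {"delta_pos": [8.5, -38, 0], "twist": 0, "claw": 1},
  {"delta_pos": [8.5, -38, 0], "twist": 0, "claw": 1},
  {"delta_pos": [8.5, -38, 0], "twist": 0, "claw": 1},
  {"delta_pos": [8.5, -38, 0], "twist": 0, "claw": 1},
  {"delta_pos": [8.5, -38, 0], "twist": 0, "claw": 1},
  {"delta_pos": [8.5, -38, 0], "twist": 0, "claw": 1},
])

```text
time: 5.07
tool_pos: [403.6, 88.2, 239.0]
eef_rot: [-180.0, -0.0, -11.1]
force: [0.2, -1.6, 0.1]
finger_gap: 88.1
finger_force: 0.0
```

>>> drive_tool([
  {"delta_pos": [8, -32, 0], "twist": 0, "claw": 1},
  {"delta_pos": [8, -32, 0], "twist": 0, "claw": 1},
  {"delta_pos": [8, -32, 0], "twist": 0, "claw": 1},
  {"delta_pos": [8, -32, 0], "twist": 0, "claw": 1},
  {"delta_pos": [0, 0, 20], "twist": 0, "claw": 1},
  {"delta_pos": [0, 0, 30], "twist": 0, "claw": 1},
  {"delta_pos": [0, 0, 10], "twist": 0, "claw": 1},
  {"delta_pos": [0, 0, 0], "twist": 0, "claw": 1},
  {"delta_pos": [0, 0, 0], "twist": 0, "claw": 1},
])

```text
time: 5.82
tool_pos: [459.6, 205.2, 179.4]
eef_rot: [-180.0, -0.0, -11.2]
force: [0.4, -0.1, 1.0]
finger_gap: 87.9
finger_force: 0.0
```

>>> drive_tool([
  {"delta_pos": [-0.4, -4.1, 10], "twist": 0, "claw": 1},
  {"delta_pos": [0, 0, 20], "twist": 0, "claw": 1},
  {"delta_pos": [0, 0, 20], "twist": 0, "claw": 1},
  {"delta_pos": [0, 0, 10], "twist": 0, "claw": 1},
  {"delta_pos": [0, 0, 3], "twist": 0, "claw": 1},
  {"delta_pos": [0, 0, 0], "twist": 0, "claw": 0.8},
  {"delta_pos": [0, 0, 0], "twist": 0, "claw": 0.7},
  {"delta_pos": [0, 0, 0], "twist": 0, "claw": 0.7},
])

```text
time: 6.48
tool_pos: [460.4, 209.6, 116.8]
eef_rot: [-180.0, -0.1, -11.1]
force: [0.5, -0.8, -0.2]
finger_gap: 69.9
finger_force: 0.0
```

Run:
```python
from h import *
a=arm.grab_frame("scene");b=arm.grab_frame("top")
A=cv2.resize(a["pixels"][120:220,200:300],(400,400),interpolation=2);B=cv2.resize(b["pixels"][180:280,190:290],(400,400),interpolation=2)
cv2.imwrite("pics/g.png",np.hstack([A,B])[...,::-1])
```

```text
(no output)
```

View pics/g.png

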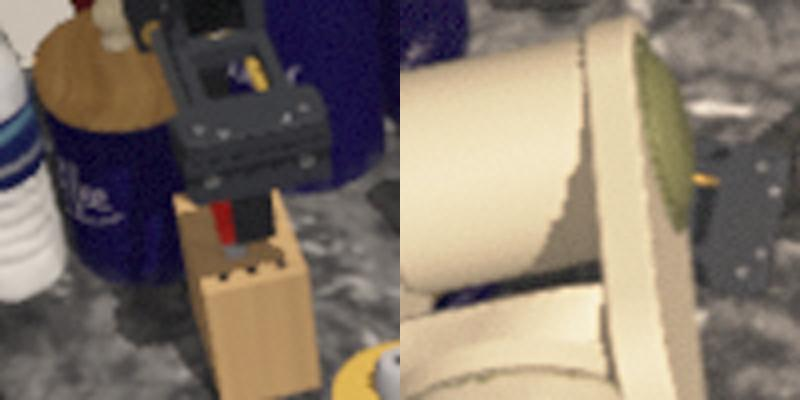

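The near finger is beside the handles over the block, and nothing touches. Closing gently.

>>> drive_tool([
  {"delta_pos": [0, 0, 1], "twist": 0, "claw": 0.65},
  {"delta_pos": [0, 0, 0], "twist": 0, "claw": 0.62},
  {"delta_pos": [0, 0, 0], "twist": 0, "claw": 0.6},
  {"delta_pos": [0, 0, 0], "twist": 0, "claw": 0.59},
  {"delta_pos": [0, 0, 0], "twist": 0, "claw": 0.59},
  {"delta_pos": [0, 0, 0], "twist": 0, "claw": 0.59},
])

```text
time: 7.08
tool_pos: [459.9, 209.5, 114.9]
eef_rot: [-180.0, -0.0, -11.1]
force: [0.2, 0.0, 2.6]
finger_gap: 52.0
finger_force: 7.2
```

>>> drive_tool([
  {"delta_pos": [0, 0, -2], "twist": 0, "claw": 0.59},
  {"delta_pos": [0, 0, -6], "twist": 0, "claw": 0.59},
  {"delta_pos": [0, 0, -12], "twist": 0, "claw": 0.59},
  {"delta_pos": [0, 0, -20], "twist": 0, "claw": 0.59},
  {"delta_pos": [0, 0, -20], "twist": 0, "claw": 0.59},
  {"delta_pos": [0, 0, -20], "twist": 0, "claw": 0.59},
  {"delta_pos": [0, 0, -20], "twist": 0, "claw": 0.59},
  {"delta_pos": [0, 0, -16], "twist": 0, "claw": 0.59},
  {"delta_pos": [0, 0, -6], "twist": 0, "claw": 0.59},
  {"delta_pos": [0, 0, 0], "twist": 0, "claw": 0.59},
])

```text
time: 7.92
tool_pos: [460.1, 209.6, 237.9]
eef_rot: [-179.9, -0.1, -11.1]
force: [0.6, -0.5, -2.0]
finger_gap: 52.0
finger_force: 5.8
```

>>> drive_tool([
  {"delta_pos": [0, 0, 0], "twist": -0.07, "claw": 0.59},
  {"delta_pos": [0, 0, 0], "twist": -0.071, "claw": 0.59},
  {"delta_pos": [1.5, 20, 0], "twist": 0, "claw": 0.59},
  {"delta_pos": [2.7, 35, 0], "twist": 0, "claw": 0.59},
  {"delta_pos": [2.7, 35, 0], "twist": 0, "claw": 0.59},
  {"delta_pos": [2.7, 35, 0], "twist": 0, "claw": 0.59},
  {"delta_pos": [2.7, 35, 0], "twist": 0, "claw": 0.59},
  {"delta_pos": [2.7, 35, 0], "twist": 0, "claw": 0.59},
  {"delta_pos": [2.7, 35, 0], "twist": 0, "claw": 0.59},
  {"delta_pos": [2.7, 35, 10], "twist": 0, "claw": 0.59},
  {"delta_pos": [1.2, 22, 20], "twist": 0, "claw": 0.59},
  {"delta_pos": [0, 0, 20], "twist": 0, "claw": 0.59},
  {"delta_pos": [0, 0, 20], "twist": 0, "claw": 0.59},
  {"delta_pos": [0, 0, 10], "twist": 0, "claw": 0.59},
  {"delta_pos": [0, 0, 0], "twist": 0, "claw": 0.59},
  {"delta_pos": [0, 0, 0], "twist": 0, "claw": 0.59},
])

```text
time: 9.25
tool_pos: [465.6, -78.1, 156.0]
eef_rot: [-180.0, 0.1, -3.1]
force: [-0.5, 0.2, -1.1]
finger_gap: 51.8
finger_force: 5.8
```

Run:
```python
from h import *
a=arm.grab_frame("scene");b=arm.grab_frame("top")
for f in(a,b):
  for n in("pin_a","ring_l_hole","pliers","grip_mid"):
    print(n,[(np.round(d["location"],1).tolist(),round(d["score"],2)) for d in arm.spot_point(f,n)][:3])
s=arm.get_state(); t=s["tool_pos"]; print(t)
print(project(a,[[t[0],t[1]+q,t[2]-105+z] for q,z in((9.7,0),(-9.7,0),(0,62))]).round(1))
A=cv2.resize(a["pixels"][220:340,280:400],(400,400),interpolation=2);B=cv2.resize(b["pixels"][160:280,310:430],(400,400),interpolation=2)
cv2.imwrite("pics/t.png",np.hstack([A,B])[...,::-1])
```

```text
pin_a [([336.0, 285.4], 0.62), ([328.4, 276.6], 0.59)]
ring_l_hole [([332.8, 297.2], 0.5)]
pliers [([325.3, 259.4], 0.75)]
grip_mid [([325.2, 238.2], 0.57)]
pin_a [([326.3, 166.1], 0.61)]
ring_l_hole []
pliers [([235.0, 169.3], 0.24)]
grip_mid [([390.2, 167.8], 0.33)]
[466.10571895 -78.24876899 156.90158369]
[[327.8 276.1]
 [333.3 283.6]
 [330.7 258.5]]
```

View pics/t.png

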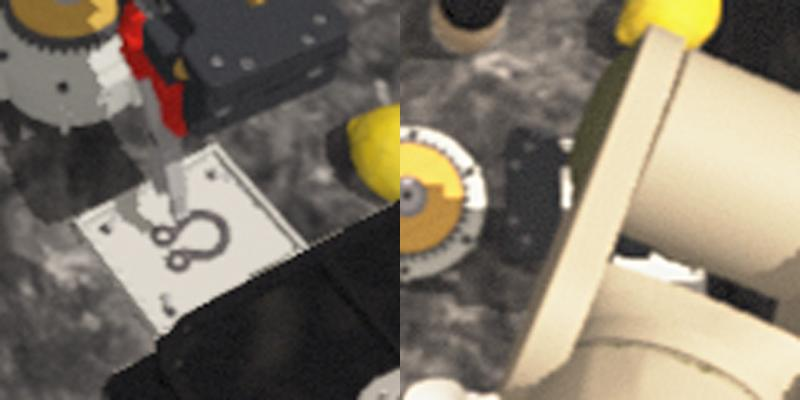

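Scene crop shows the pliers held with the visible −y tip near full-image pixel (333,284), ring lug holes near (328,290) and (333,298). I'll check tilt with an overlay.

Run:
```python
from h import *
a=arm.grab_frame("scene"); s=arm.get_state(); t=s["tool_pos"]
M=R.from_euler('xyz',s["eef_rot"],degrees=True).as_matrix()
# pliers frame points: y, z above pivot
pts=[(9.9,-62),(-9.9,-62),(0,0),(26,62),(-26,62),(33,40),(-33,40),(0,87)]
W=np.array([t+M@np.array([0,y,-18.7-(z-62)]) for y,z in pts]); q=project(a,W); print(q.round(1).tolist())
k=7; x0,y0=285,220
A=cv2.resize(a["pixels"][y0:y0+85,x0:x0+110],None,fx=k,fy=k,interpolation=cv2.INTER_CUBIC)[...,::-1].copy()
for p in q: cv2.circle(A,tuple(((p-[x0,y0]+.5)*k).astype(int)),3,(255,0,255),1)
cv2.imwrite("pics/o.png",A)
```

```text
[[333.2, 283.9], [328.0, 276.0], [330.7, 258.7], [338.6, 245.6], [323.4, 224.5], [340.5, 257.4], [321.6, 230.6], [330.9, 224.3]]
```

View pics/o.png

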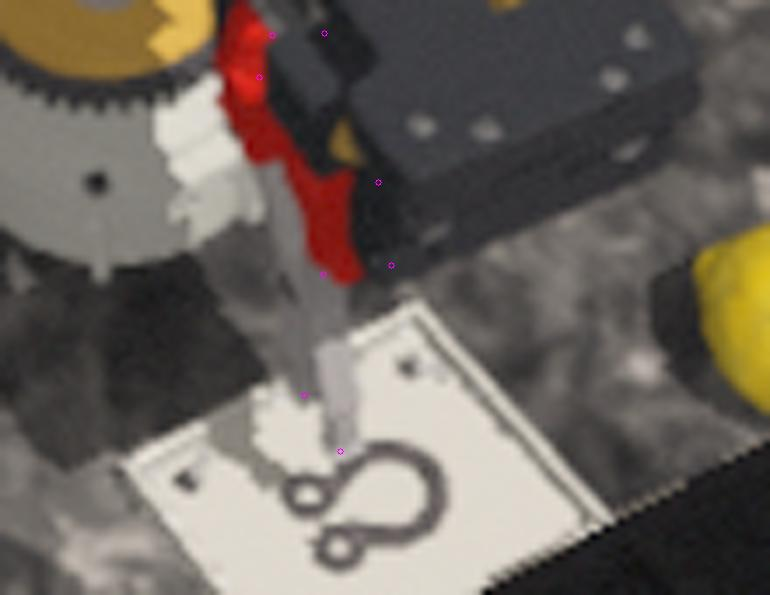

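>>> drive_tool([
  {"delta_pos": [0.3, 0.4, 5], "twist": 0, "claw": 0.605},
  {"delta_pos": [0, 0, 10], "twist": 0, "claw": 0.605},
  {"delta_pos": [0, 0, 10], "twist": 0, "claw": 0.605},
  {"delta_pos": [0, 0, 7], "twist": 0, "claw": 0.605},
  {"delta_pos": [0, 0, 4], "twist": 0, "claw": 0.605},
  {"delta_pos": [0, 0, 0], "twist": 0, "claw": 0.605},
  {"delta_pos": [0, 0, 0], "twist": 0, "claw": 0.605},
  {"delta_pos": [0, 0, 0], "twist": 0, "claw": 0.605},
])

```text
time: 10.47
tool_pos: [466.6, -78.8, 121.1]
eef_rot: [180.0, -0.0, -3.0]
force: [0.4, -0.6, -1.4]
finger_gap: 53.4
finger_force: 3.1
```

Run:
```python
from h import *
a=arm.grab_frame("scene"); s=arm.get_state(); t=s["tool_pos"]; print(t,s["eef_rot"],s["force"],s["finger_gap"])
M=R.from_euler('xyz',s["eef_rot"],degrees=True).as_matrix()
W=np.array([t+M@np.array([0,y,105.3]) for y in(9.6,-9.6)]); q=list(project(a,W))
for w in W: q.append(project(a,[w[0],w[1],7])[0])
k=13; x0,y0=305,262
A=cv2.resize(a["pixels"][y0:y0+45,x0:x0+60],None,fx=k,fy=k,interpolation=cv2.INTER_CUBIC)[...,::-1].copy()
for i,p in enumerate(q): cv2.circle(A,tuple(((p-[x0,y0]+.5)*k).astype(int)),4,(255,0,255) if i<2 else (0,255,0),1)
cv2.imwrite("pics/o2.png",A)
```

```text
[466.58388815 -78.76876212 121.14918562] [ 1.79982498e+02 -4.65889190e-02 -3.04633443e+00] [-0.48130198  0.00717227 -1.83281321] 52.898363060787
```

View pics/o2.png

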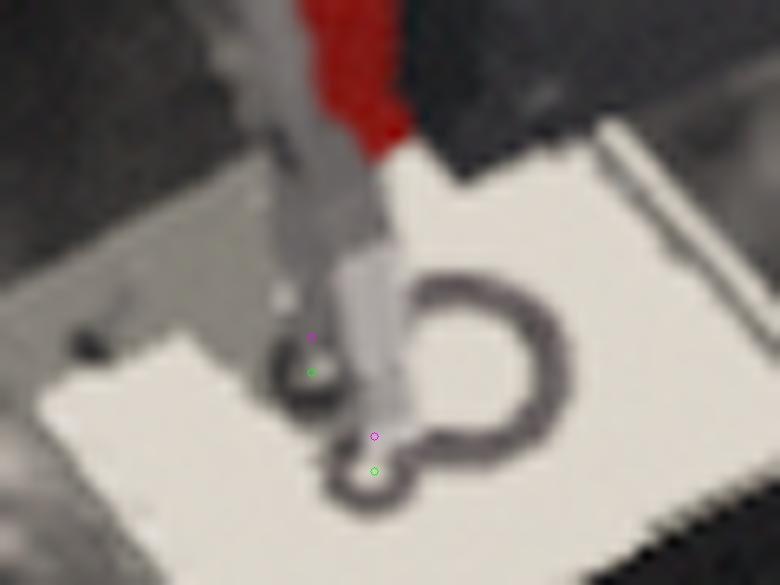

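Run:
```python
from h import *
a=arm.grab_frame("scene"); s=arm.get_state(); t=s["tool_pos"]
M=R.from_euler('xyz',s["eef_rot"],degrees=True).as_matrix()
k=13; x0,y0=305,262
A=cv2.resize(a["pixels"][y0:y0+45,x0:x0+60],None,fx=k,fy=k,interpolation=cv2.INTER_CUBIC)[...,::-1].copy()
P=lambda X:tuple(((project(a,t+M@np.array(X,float))[0]-[x0,y0]+.5)*k).astype(int))
for sg in(1,-1):
    c=9.6*sg
    C=[(u,c+v) for u,v in((-4.75,-4.75),(-4.75,4.75),(4.75,4.75),(4.75,-4.75))]
    for i in range(4):
        cv2.line(A,P((*C[i],105.3)),P((*C[(i+1)%4],105.3)),(255,0,255),1); cv2.line(A,P((*C[i],105.3)),P((*C[i],95)),(255,0,255),1)
    cv2.line(A,P((0,c,105.3)),P((0,c,108.8)),(0,255,255),2)
cv2.imwrite("pics/o3.png",A)
```

```text
(no output)
```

View pics/o3.png

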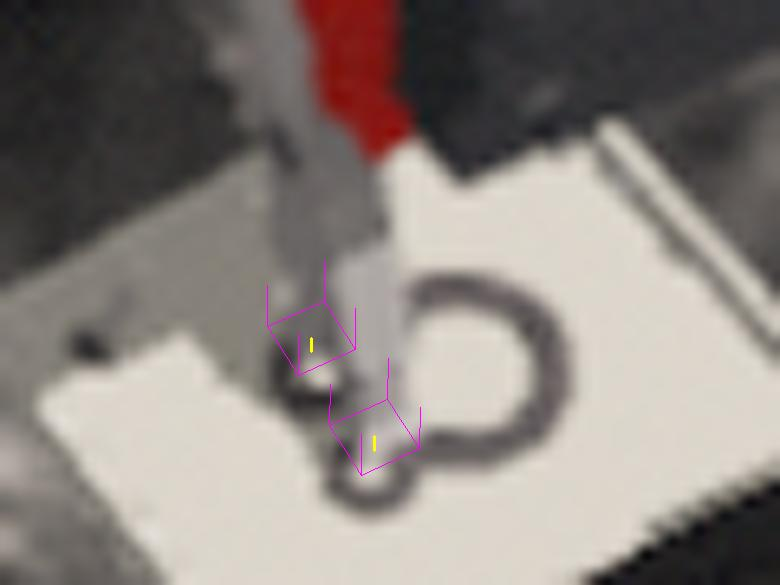

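Run:
```python
from h import *
a=np.mean([arm.grab_frame("scene")["pixels"].astype(float) for _ in range(3)],0)
b=cv2.imread("pics/scene0.png")[...,::-1].astype(float)
print("cols 324..340"); 
for y in range(278,304): print(y," ".join("%4d"%v for v in a[y,324:341].mean(-1))," | "," ".join("%4d"%v for v in b[y,324:341].mean(-1)))
```

```text
cols 324..340
278  128  117  102  102  101  105  114  111  108  108  135  191  212  212  212  212  212  |   218  222  222  222  222  220  221  221  222  221  222  221  221  221  221  221  222
279  128  118  102  103  101  105  110  110  108  107  114  186  212  213  213  212  212  |   221  221  221  221  222  221  222  221  221  222  221  221  221  221  221  222  221
280  129  119  104  102  102  103  108  110  108  124  137  184  210  212  212  213  212  |   222  221  221  221  221  221  222  221  221  221  221  221  221  221  221  221  221
281  128  123  109  101  102   99  107  127  136  154  170  182  203  212  212  212  212  |   222  221  222  222  222  222  222  221  221  222  221  221  220  221  222  221  221
282  128  128  115  103  103  100  116  156  169  168  170  180  194  197  193  192  192  |   221  221  221  221  221  220  222  221  221  221  221  221  215  205  201  201  201
283  128  128  130  118  103  101  133  164  170  168  168  175  165  131  106  101  100  |   221  221  221  221  221  222  222  222  222  221  215  205  180  138  114  109  107
284  129  128  149
[... 2841 characters left out ...]
12  212  212  212  191  148  106   90   93   94  108  158  198  212  212  212  |   221  221  221  221  222  201  155  114   95   99  101  116  167  208  221  221  220
301  212  212  212  212  212  212  202  174  142  132  143  168  199  212  211  212  212  |   221  221  221  221  221  220  211  184  150  140  153  178  208  221  221  221  221
302  212  212  212  212  212  212  212  211  203  195  205  212  212  212  212  212  212  |   221  221  222  221  221  221  221  221  212  205  213  221  221  221  221  221  221
303  212  212  212  212  212  211  212  213  212  211  212  212  212  212  212  212  212  |   220  221  221  221  221  221  222  221  221  221  221  220  221  220  221  221  221
```

Both pins line up with the lug holes to under half a pixel (pin end at ≈(333.7,297) where predicted). Descending gently.

>>> drive_tool([
  {"delta_pos": [0, 0, 2.5], "twist": 0, "claw": 0.603},
  {"delta_pos": [0, 0, 2], "twist": 0, "claw": 0.603},
  {"delta_pos": [0, 0, 1], "twist": 0, "claw": 0.603},
  {"delta_pos": [0, 0, 1], "twist": 0, "claw": 0.603},
  {"delta_pos": [0, 0, 0.7], "twist": 0, "claw": 0.603},
  {"delta_pos": [0, 0, 0], "twist": 0, "claw": 0.603},
  {"delta_pos": [0, 0, 0], "twist": 0, "claw": 0.603},
])

```text
time: 11.3
tool_pos: [466.3, -78.7, 113.5]
eef_rot: [-180.0, 0.0, -3.0]
force: [-0.3, -0.1, -1.0]
finger_gap: 53.0
finger_force: 4.5
```

>>> drive_tool([
  {"delta_pos": [0, 0, 0.5], "twist": 0, "claw": 0.603},
  {"delta_pos": [0, 0, 0.5], "twist": 0, "claw": 0.603},
  {"delta_pos": [0, 0, 0.5], "twist": 0, "claw": 0.603},
  {"delta_pos": [0, 0, 0], "twist": 0, "claw": 0.603},
])

```text
time: 11.63
tool_pos: [466.6, -78.8, 112.4]
eef_rot: [180.0, -0.1, -3.0]
force: [0.0, -0.0, 2.0]
finger_gap: 53.7
finger_force: 5.2
```

>>> drive_tool([
  {"delta_pos": [0, 0, 0.4], "twist": 0, "claw": 0.603},
  {"delta_pos": [0, 0, 0.4], "twist": 0, "claw": 0.603},
  {"delta_pos": [0, 0, 0], "twist": 0, "claw": 0.603},
])

```text
time: 11.88
tool_pos: [466.9, -78.9, 111.8]
eef_rot: [180.0, -0.1, -3.0]
force: [0.1, -0.2, 6.1]
finger_gap: 53.2
finger_force: 4.3
```

>>> drive_tool([
  {"delta_pos": [0, 0, -0.4], "twist": 0, "claw": 0.57},
  {"delta_pos": [0, 0, -0.2], "twist": 0, "claw": 0.54},
  {"delta_pos": [0, 0, -0.2], "twist": 0, "claw": 0.51},
  {"delta_pos": [0, 0, -0.2], "twist": 0, "claw": 0.48},
  {"delta_pos": [0, 0, -0.2], "twist": 0, "claw": 0.46},
  {"delta_pos": [0, 0, -0.2], "twist": 0, "claw": 0.44},
  {"delta_pos": [0, 0, 0], "twist": 0, "claw": 0.44},
  {"delta_pos": [0, 0, 0], "twist": 0, "claw": 0.44},
])

```text
time: 12.55
tool_pos: [466.5, -78.2, 113.0]
eef_rot: [-179.9, -0.0, -3.1]
force: [0.2, 4.5, 4.9]
finger_gap: 39.1
finger_force: 19.1
```

Run:
```python
from h import *
a=arm.grab_frame("scene"); s=arm.get_state(); print(s["force"],s["finger_force"],s["finger_gap"],s["tool_pos"],s["torque"])
k=13; x0,y0=305,262
A=cv2.resize(a["pixels"][y0:y0+45,x0:x0+60],None,fx=k,fy=k,interpolation=cv2.INTER_CUBIC)[...,::-1].copy()
cv2.imwrite("pics/o4.png",A)
```

```text
[0.49669062 4.698811   6.21244578] 19.14341825929114 38.836306468418336 [466.5671935  -78.19125957 112.99208744] [ 1.12057567 -0.07662504  0.02214334]
```

View pics/o4.png

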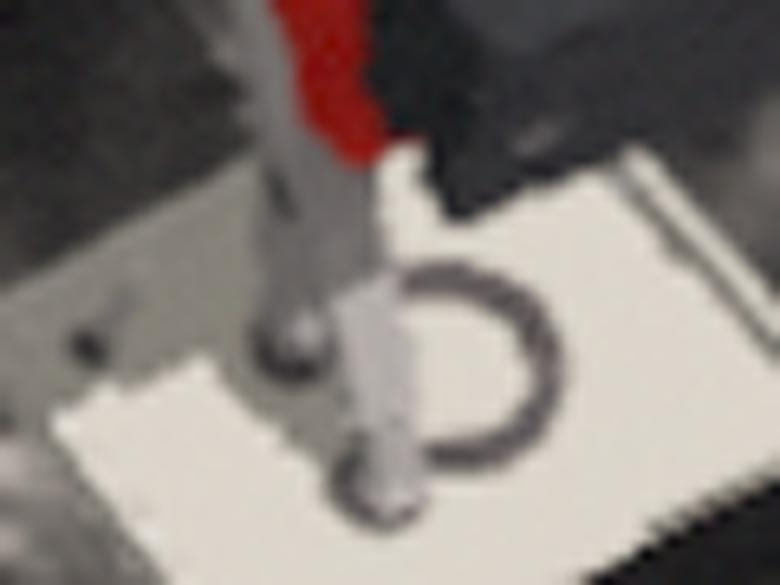

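Scene crop: pins are seated in both lugs (near ≈(334,299), far ≈(328,288)), and the ring is visibly opening evenly. Squeeze a bit more, then lift gently.

>>> drive_tool([
  {"delta_pos": [0, 0, -0.3], "twist": 0, "claw": 0.42},
  {"delta_pos": [0, 0, -0.3], "twist": 0, "claw": 0.4},
  {"delta_pos": [0, 0, -0.2], "twist": 0, "claw": 0.386},
  {"delta_pos": [0, 0, 0], "twist": 0, "claw": 0.386},
  {"delta_pos": [0, 0, 0], "twist": 0, "claw": 0.386},
])

```text
time: 13.02
tool_pos: [466.3, -78.7, 113.3]
eef_rot: [-180.0, 0.0, -3.1]
force: [0.2, 1.7, 1.5]
finger_gap: 34.5
finger_force: 20.8
```

>>> drive_tool([
  {"delta_pos": [0, 0, -0.5], "twist": 0, "claw": 0.386},
  {"delta_pos": [0, 0, -1], "twist": 0, "claw": 0.386},
  {"delta_pos": [0, 0, -2], "twist": 0, "claw": 0.386},
  {"delta_pos": [0, 0, -4], "twist": 0, "claw": 0.386},
  {"delta_pos": [0, 0, -8], "twist": 0, "claw": 0.386},
  {"delta_pos": [0, 0, -8], "twist": 0, "claw": 0.386},
  {"delta_pos": [0, 0, -5], "twist": 0, "claw": 0.386},
  {"delta_pos": [0, 0, -2], "twist": 0, "claw": 0.386},
  {"delta_pos": [0, 0, 0], "twist": 0, "claw": 0.386},
])

```text
time: 13.77
tool_pos: [466.6, -78.8, 144.6]
eef_rot: [180.0, -0.1, -3.0]
force: [-0.5, 0.2, -1.7]
finger_gap: 34.4
finger_force: 19.6
```

Run:
```python
from h import *
a=arm.grab_frame("scene"); s=arm.get_state(); t=s["tool_pos"]; print(s["force"],s["finger_force"],s["finger_gap"],t,s["eef_rot"])
# expected opened ring model at tool: spindle point 17.4 toward +x tool? ring +x -> -x world
k=9; x0,y0=290,240
A=cv2.resize(a["pixels"][y0:y0+65,x0:x0+85],None,fx=k,fy=k,interpolation=cv2.INTER_CUBIC)[...,::-1].copy()
M=R.from_euler('xyz',s["eef_rot"],degrees=True).as_matrix()
def P(X): return tuple(((project(a,t+M@np.array(X,float))[0]-[x0,y0]+.5)*k).astype(int))
zt=107.0
th=.227
for sg in(1,-1):
    c,sn=np.cos(th*sg),np.sin(th*sg)
    an=np.radians(np.arange(40,181,5))*sg
    for r in(11.6,16.5):
        q=np.c_[r*np.cos(an),r*np.sin(an)]-[-10.7,9*sg]; q=q@np.array([[c,sn],[-sn,c]])+[-10.7,9*sg]
        # ring x -> tool -x ; origin so that holes (19.1) at tool x=0
        pts=[P((19.1-u,-v,zt)) for u,v in q]; cv2.polylines(A,[np.array(pts)],False,(255,0,255),1)
    cv2.circle(A,P((0,16.5*sg,zt)),3,(0,255,0),1)
cv2.imwrite("pics/o5.png",A)
```

```text
[-0.01996624 -1.32753552 -2.24383902] 19.602217062347336 34.31020856516099 [466.34058232 -78.67260931 144.11417443] [ 1.79992267e+02 -1.95682188e-02 -3.04829946e+00]
```

View pics/o5.png

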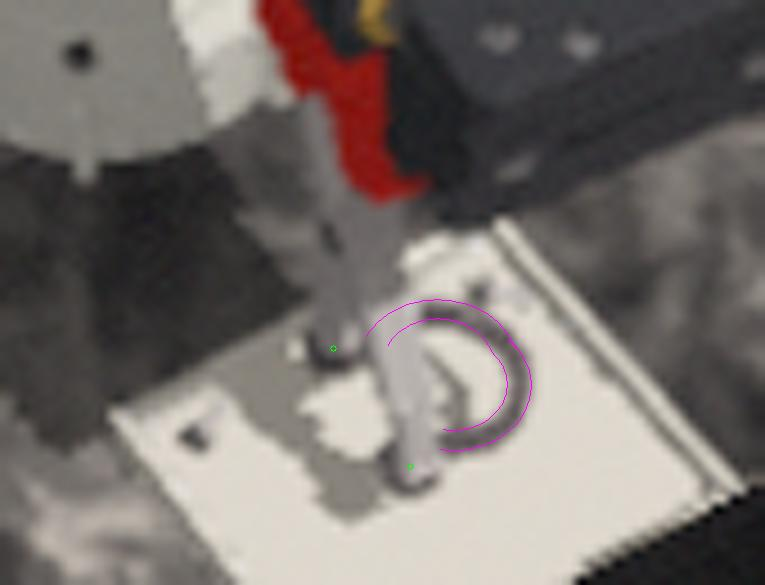

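The ring hangs level on the pins and matches the opened-ring model (lugs near the green marks). Lifting and carrying it over the spindle.

>>> drive_tool([
  {"delta_pos": [0, 0, -5], "twist": 0, "claw": 0.386},
  {"delta_pos": [0, 0, -12], "twist": 0, "claw": 0.386},
  {"delta_pos": [0, 0, -18], "twist": 0, "claw": 0.386},
  {"delta_pos": [0, 0, -20], "twist": 0, "claw": 0.386},
  {"delta_pos": [0, 0, -18], "twist": 0, "claw": 0.386},
  {"delta_pos": [0, 0, -12], "twist": 0, "claw": 0.386},
  {"delta_pos": [0, -5, -5], "twist": 0, "claw": 0.386},
  {"delta_pos": [-1, -14, 0], "twist": 0, "claw": 0.386},
  {"delta_pos": [-1, -22, 0], "twist": 0, "claw": 0.386},
  {"delta_pos": [-1, -22, 0], "twist": 0, "claw": 0.386},
  {"delta_pos": [-1, -22, 0], "twist": 0, "claw": 0.386},
  {"delta_pos": [-1, -22, 0], "twist": 0, "claw": 0.386},
  {"delta_pos": [-1, -22, 0], "twist": 0, "claw": 0.386},
  {"delta_pos": [-1, -14, 0], "twist": 0, "claw": 0.386},
  {"delta_pos": [-0.2, -6, 0], "twist": 0, "claw": 0.386},
  {"delta_pos": [0, 0, 0], "twist": 0, "claw": 0.386},
  {"delta_pos": [0, 0, 0], "twist": 0, "claw": 0.386},
])

```text
time: 15.23
tool_pos: [467.0, 70.3, 233.6]
eef_rot: [180.0, 0.0, -3.0]
force: [-0.1, -0.4, -3.2]
finger_gap: 34.0
finger_force: 19.7
```

Run:
```python
from h import *
a=arm.grab_frame("scene"); b=arm.grab_frame("top"); s=arm.get_state(); t=s["tool_pos"]; print(s["time"],s["force"],s["finger_force"],s["finger_gap"],t,s["eef_rot"])
k=7; x0,y0=250,155
A=cv2.resize(a["pixels"][y0:y0+85,x0:x0+110],None,fx=k,fy=k,interpolation=cv2.INTER_CUBIC)[...,::-1].copy()
M=R.from_euler('xyz',s["eef_rot"],degrees=True).as_matrix()
def W(X): return tuple(((project(a,X)[0]-[x0,y0]+.5)*k).astype(int))
def P(X): return W(t+M@np.array(X,float))
zt=106.5; th=.227
for sg in(1,-1):
    c,sn=np.cos(th*sg),np.sin(th*sg); an=np.radians(np.arange(40,181,5))*sg
    for r in(11.6,16.5):
        q=np.c_[r*np.cos(an),r*np.sin(an)]-[-10.7,9*sg]; q=q@np.array([[c,sn],[-sn,c]])+[-10.7,9*sg]
        cv2.polylines(A,[np.array([P((19.1-u,-v,zt)) for u,v in q])],False,(255,0,255),1)
an=np.radians(np.arange(0,361,10))
for r,z in((9.5,98.5),(13,92.5),(35,77.5)): cv2.polylines(A,[np.array([W((484.5+r*np.cos(u),69.6+r*np.sin(u),z)) for u in an])],False,(0,255,0),1)
cv2.imwrite("pics/o6.png",A)
```

```text
15.3333 [-0.24370941 -0.26436199 -2.15356512] 19.748412023109267 34.30747508490553 [467.08570106  69.76733238 233.76567758] [ 1.79989998e+02  1.96701439e-02 -3.09904535e+00]
```

View pics/o6.png

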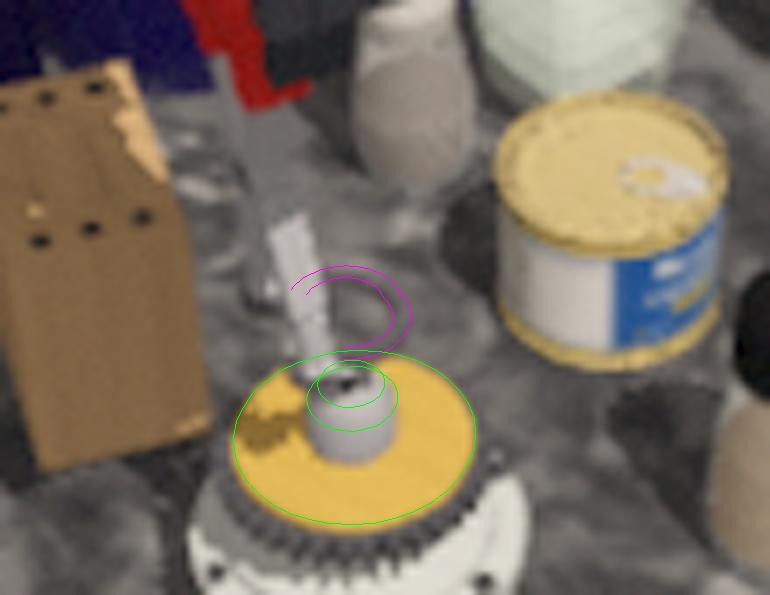

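Run:
```python
from h import *
fs=[arm.grab_frame(n) for n in("scene","top")]
E_=[]
for f,n in zip(fs,("scene0","top0")):
    im=cv2.imread(f"pics/{n}.png"); h=cv2.cvtColor(im,cv2.COLOR_BGR2HSV).astype(int); m=((h[...,0]>16)&(h[...,0]<28)&(h[...,1]>110)&(h[...,2]>110))
    c=project(f,[485,69,75])[0].astype(int); w=np.zeros_like(m); w[c[1]-18:c[1]+19,c[0]-22:c[0]+23]=1
    n_,l,st,_=cv2.connectedComponentsWithStats((m&w).astype(np.uint8)); m=l==1+st[1:,4].argmax()
    pts=np.argwhere(m)[:,::-1].astype(np.float32); hull=cv2.convexHull(pts)[:,0]; e=cv2.fitEllipse(hull); print(len(pts),e); E_.append(hull)
def res(p):
    an=np.radians(np.arange(0,360,5)); r=[]
    for f,h in zip(fs,E_):
        q=project(f,np.c_[p[0]+35*np.cos(an),p[1]+35*np.sin(an),np.full(72,p[2])])
        r.append([cv2.pointPolygonTest(q.astype(np.float32),(float(x),float(y)),True)-.4 for x,y in h])
    return np.concatenate(r)
from scipy.optimize import least_squares
o=least_squares(res,[485,70,75],loss="soft_l1",x_scale=5,diff_step=1e-3); print(o.x,o.cost,len(o.fun),np.abs(o.fun).mean())
s=arm.get_state();print(s["tool_pos"])
```

```text
551 ((299.9906921386719, 217.74673461914062), (25.822113037109375, 34.9765739440918), 86.52277374267578)
713 ((311.9494323730469, 218.9358367919922), (32.38273239135742, 32.740867614746094), 89.4918212890625)
[484.30567733  69.79998396  75.40912224] 6.743646591883652 44 0.5240910477374916
[467.10868248  69.80722061 233.85138246]
```

>>> drive_tool([
  {"delta_pos": [-0.1, -0.8, 5], "twist": 0, "claw": 0.386},
  {"delta_pos": [0, 0, 8], "twist": 0, "claw": 0.386},
  {"delta_pos": [0, 0, 6], "twist": 0, "claw": 0.386},
  {"delta_pos": [0, 0, 3], "twist": 0, "claw": 0.386},
  {"delta_pos": [0, 0, 2], "twist": 0, "claw": 0.386},
  {"delta_pos": [0, 0, 2], "twist": 0, "claw": 0.386},
  {"delta_pos": [0, 0, 1], "twist": 0, "claw": 0.386},
  {"delta_pos": [0, 0, 0], "twist": 0, "claw": 0.386},
])

```text
time: 16.1
tool_pos: [467.0, 71.3, 206.8]
eef_rot: [-180.0, 0.0, -3.0]
force: [-0.1, -0.5, -1.9]
finger_gap: 34.2
finger_force: 19.8
```

>>> drive_tool([
  {"delta_pos": [0, 0, 1], "twist": 0, "claw": 0.386},
  {"delta_pos": [0, 0, 1], "twist": 0, "claw": 0.386},
  {"delta_pos": [0, 0, 1], "twist": 0, "claw": 0.386},
  {"delta_pos": [0, 0, 0], "twist": 0, "claw": 0.386},
])

```text
time: 16.43
tool_pos: [466.9, 71.3, 203.8]
eef_rot: [-180.0, 0.0, -3.0]
force: [0.7, 0.3, -2.2]
finger_gap: 34.0
finger_force: 19.8
```

>>> drive_tool([
  {"delta_pos": [0, 0.3, 1], "twist": 0, "claw": 0.386},
  {"delta_pos": [0, 0, 1], "twist": 0, "claw": 0.386},
  {"delta_pos": [0, 0, 1], "twist": 0, "claw": 0.386},
  {"delta_pos": [0, 0, 0], "twist": 0, "claw": 0.386},
])

```text
time: 16.77
tool_pos: [467.0, 71.0, 200.7]
eef_rot: [-180.0, 0.0, -3.0]
force: [-0.9, 0.4, -2.1]
finger_gap: 34.1
finger_force: 19.9
```

>>> drive_tool([
  {"delta_pos": [0, 0, 1], "twist": 0, "claw": 0.386},
  {"delta_pos": [0, 0, 1], "twist": 0, "claw": 0.386},
  {"delta_pos": [0, 0, 0], "twist": 0, "claw": 0.386},
])

```text
time: 17.02
tool_pos: [467.0, 71.0, 198.7]
eef_rot: [-180.0, 0.0, -3.0]
force: [-0.2, 0.1, -1.8]
finger_gap: 34.3
finger_force: 19.9
```

>>> drive_tool([
  {"delta_pos": [0, 0, 1], "twist": 0, "claw": 0.386},
  {"delta_pos": [0, 0, 1], "twist": 0, "claw": 0.386},
  {"delta_pos": [0, 0, 0], "twist": 0, "claw": 0.386},
])

```text
time: 17.27
tool_pos: [466.9, 71.0, 196.7]
eef_rot: [-180.0, 0.0, -3.0]
force: [0.0, 0.1, -1.3]
finger_gap: 34.2
finger_force: 19.9
```

>>> drive_tool([
  {"delta_pos": [0, 0, 1], "twist": 0, "claw": 0.386},
  {"delta_pos": [0, 0, 1], "twist": 0, "claw": 0.386},
  {"delta_pos": [0, 0, 1], "twist": 0, "claw": 0.386},
  {"delta_pos": [0, 0, 0], "twist": 0, "claw": 0.386},
])

```text
time: 17.6
tool_pos: [466.9, 71.0, 193.7]
eef_rot: [-180.0, 0.0, -3.1]
force: [0.5, -0.3, -1.6]
finger_gap: 33.8
finger_force: 19.9
```

>>> drive_tool([
  {"delta_pos": [0, 0, 1], "twist": 0, "claw": 0.386},
  {"delta_pos": [0, 0, 1], "twist": 0, "claw": 0.386},
  {"delta_pos": [0, 0, 1], "twist": 0, "claw": 0.386},
  {"delta_pos": [0, 0, 0], "twist": 0, "claw": 0.386},
])

```text
time: 17.93
tool_pos: [466.9, 71.0, 190.7]
eef_rot: [-180.0, 0.0, -3.0]
force: [0.7, -0.2, -1.3]
finger_gap: 33.9
finger_force: 19.9
```

>>> drive_tool([
  {"delta_pos": [0, 0, 1], "twist": 0, "claw": 0.386},
  {"delta_pos": [0, 0, 1], "twist": 0, "claw": 0.386},
  {"delta_pos": [0, 0, 0], "twist": 0, "claw": 0.386},
])

```text
time: 18.18
tool_pos: [466.9, 71.0, 188.7]
eef_rot: [-180.0, 0.0, -3.0]
force: [0.0, -0.0, -1.9]
finger_gap: 34.4
finger_force: 19.9
```

>>> drive_tool([
  {"delta_pos": [0, 0, 1], "twist": 0, "claw": 0.386},
  {"delta_pos": [0, 0, 0.5], "twist": 0, "claw": 0.386},
  {"delta_pos": [0, 0, 0], "twist": 0, "claw": 0.386},
])

```text
time: 18.43
tool_pos: [466.9, 71.0, 187.3]
eef_rot: [-180.0, 0.0, -3.0]
force: [0.7, 0.2, -2.0]
finger_gap: 34.0
finger_force: 19.9
```

>>> drive_tool([
  {"delta_pos": [0, 0, 1], "twist": 0, "claw": 0.386},
  {"delta_pos": [0, 0, 0.5], "twist": 0, "claw": 0.386},
  {"delta_pos": [0, 0, 0], "twist": 0, "claw": 0.386},
])

```text
time: 18.68
tool_pos: [467.0, 71.0, 185.8]
eef_rot: [-180.0, 0.0, -3.1]
force: [-0.5, 0.1, -1.2]
finger_gap: 34.2
finger_force: 20.0
```

>>> drive_tool([
  {"delta_pos": [0, 0, 0.5], "twist": 0, "claw": 0.386},
  {"delta_pos": [0, 0, 0.5], "twist": 0, "claw": 0.386},
  {"delta_pos": [0, 0, 0], "twist": 0, "claw": 0.386},
])

```text
time: 18.93
tool_pos: [467.2, 71.0, 185.2]
eef_rot: [180.0, -0.0, -3.0]
force: [0.2, -0.4, 2.3]
finger_gap: 34.0
finger_force: 20.6
```

>>> drive_tool([
  {"delta_pos": [0, 0, 0.5], "twist": 0, "claw": 0.386},
  {"delta_pos": [0, 0, 0.5], "twist": 0, "claw": 0.386},
  {"delta_pos": [0, 0, 0], "twist": 0, "claw": 0.386},
])

```text
time: 19.18
tool_pos: [467.1, 71.0, 184.1]
eef_rot: [-180.0, -0.0, -3.0]
force: [-0.7, -0.5, 3.0]
finger_gap: 34.3
finger_force: 20.8
```

>>> drive_tool([
  {"delta_pos": [0, 0, 0.5], "twist": 0, "claw": 0.386},
  {"delta_pos": [0, 0, 0.5], "twist": 0, "claw": 0.386},
  {"delta_pos": [0, 0, 0], "twist": 0, "claw": 0.386},
])

```text
time: 19.43
tool_pos: [467.1, 71.0, 183.0]
eef_rot: [180.0, -0.0, -3.0]
force: [-0.3, 0.5, 4.5]
finger_gap: 34.0
finger_force: 21.1
```

>>> drive_tool([
  {"delta_pos": [0, 0, 0.5], "twist": 0, "claw": 0.386},
  {"delta_pos": [0, 0, 0.1], "twist": 0, "claw": 0.4},
  {"delta_pos": [0, 0, 0.2], "twist": 0, "claw": 0.42},
  {"delta_pos": [0, 0, 0.2], "twist": 0, "claw": 0.44},
  {"delta_pos": [0, 0, 0], "twist": 0, "claw": 0.44},
  {"delta_pos": [0, 0, 0], "twist": 0, "claw": 0.44},
])

```text
time: 19.93
tool_pos: [467.1, 70.9, 182.0]
eef_rot: [180.0, -0.0, -3.0]
force: [-0.1, -0.1, 4.8]
finger_gap: 38.6
finger_force: 18.4
```

>>> drive_tool([
  {"delta_pos": [0, 0, 0.2], "twist": 0, "claw": 0.46},
  {"delta_pos": [0, 0, 0.2], "twist": 0, "claw": 0.48},
  {"delta_pos": [0, 0, 0.2], "twist": 0, "claw": 0.5},
  {"delta_pos": [0, 0, 0], "twist": 0, "claw": 0.5},
  {"delta_pos": [0, 0, 0], "twist": 0, "claw": 0.5},
])

```text
time: 20.35
tool_pos: [467.0, 71.1, 181.4]
eef_rot: [-180.0, -0.0, -3.0]
force: [-0.7, 0.6, 5.1]
finger_gap: 43.8
finger_force: 10.1
```

>>> drive_tool([
  {"delta_pos": [0, 0, 0.1], "twist": 0, "claw": 0.52},
  {"delta_pos": [0, 0, 0.2], "twist": 0, "claw": 0.54},
  {"delta_pos": [0, 0, 0.1], "twist": 0, "claw": 0.56},
  {"delta_pos": [0, 0, 0], "twist": 0, "claw": 0.57},
  {"delta_pos": [0, 0, 0], "twist": 0, "claw": 0.57},
])

```text
time: 20.77
tool_pos: [467.0, 71.0, 180.9]
eef_rot: [-180.0, 0.0, -3.0]
force: [-0.7, -0.5, 4.5]
finger_gap: 50.3
finger_force: 5.0
```

>>> drive_tool([
  {"delta_pos": [0, 0, 0], "twist": 0, "claw": 0.545},
  {"delta_pos": [0, 0, 0], "twist": 0, "claw": 0.538},
  {"delta_pos": [0, 0, 0], "twist": 0, "claw": 0.538},
  {"delta_pos": [0, 0, 0], "twist": 0, "claw": 0.538},
])

```text
time: 21.1
tool_pos: [467.0, 71.1, 181.0]
eef_rot: [-180.0, -0.0, -3.1]
force: [0.2, 1.0, 5.1]
finger_gap: 47.6
finger_force: 10.4
```

>>> drive_tool([
  {"delta_pos": [0, 0, 0.1], "twist": 0, "claw": 0.57},
  {"delta_pos": [0, 0, 0.1], "twist": 0, "claw": 0.59},
  {"delta_pos": [0, 0, 0], "twist": 0, "claw": 0.6},
  {"delta_pos": [0, 0, 0], "twist": 0, "claw": 0.602},
  {"delta_pos": [0, 0, 0], "twist": 0, "claw": 0.602},
])

```text
time: 21.52
tool_pos: [467.0, 71.0, 180.7]
eef_rot: [-180.0, 0.0, -3.0]
force: [-0.3, 1.2, 4.7]
finger_gap: 53.1
finger_force: 4.8
```

>>> drive_tool([
  {"delta_pos": [0, 0, -0.5], "twist": 0, "claw": 0.602},
  {"delta_pos": [0, 0, 0], "twist": 0, "claw": 0.602},
])

```text
time: 21.68
tool_pos: [467.0, 71.0, 181.2]
eef_rot: [-180.0, 0.0, -3.0]
force: [-0.1, 0.1, 2.9]
finger_gap: 52.9
finger_force: 4.9
```

>>> drive_tool([
  {"delta_pos": [0, 0, -0.5], "twist": 0, "claw": 0.602},
  {"delta_pos": [0, 0, 0], "twist": 0, "claw": 0.602},
])

```text
time: 21.85
tool_pos: [467.0, 71.0, 181.7]
eef_rot: [-180.0, 0.0, -3.0]
force: [0.6, -0.3, 3.6]
finger_gap: 53.3
finger_force: 4.9
```

>>> drive_tool([
  {"delta_pos": [0, 0, -0.5], "twist": 0, "claw": 0.602},
  {"delta_pos": [0, 0, 0], "twist": 0, "claw": 0.602},
])

```text
time: 22.02
tool_pos: [466.9, 71.0, 182.2]
eef_rot: [-180.0, 0.0, -3.0]
force: [-0.7, -0.0, 1.9]
finger_gap: 52.9
finger_force: 5.0
```

>>> drive_tool([
  {"delta_pos": [0, 0, -0.5], "twist": 0, "claw": 0.602},
  {"delta_pos": [0, 0, 0], "twist": 0, "claw": 0.602},
])

```text
time: 22.18
tool_pos: [466.7, 71.0, 182.4]
eef_rot: [-180.0, 0.1, -3.0]
force: [0.1, 0.1, -0.7]
finger_gap: 53.4
finger_force: 5.3
```

>>> drive_tool([
  {"delta_pos": [0, 0, -1], "twist": 0, "claw": 0.602},
  {"delta_pos": [0, 0, -1], "twist": 0, "claw": 0.602},
  {"delta_pos": [0, 0, -1.5], "twist": 0, "claw": 0.602},
  {"delta_pos": [0, 0, -2], "twist": 0, "claw": 0.602},
  {"delta_pos": [0, 0, -4], "twist": 0, "claw": 0.6},
  {"delta_pos": [0, 0, -6], "twist": 0, "claw": 0.59},
  {"delta_pos": [0, 0, -8], "twist": 0, "claw": 0.59},
  {"delta_pos": [0, 0, -10], "twist": 0, "claw": 0.59},
  {"delta_pos": [0, 0, -10], "twist": 0, "claw": 0.59},
  {"delta_pos": [0, 0, -8], "twist": 0, "claw": 0.59},
  {"delta_pos": [0, 0, -4], "twist": 0, "claw": 0.59},
  {"delta_pos": [0, 0, 0], "twist": 0, "claw": 0.59},
])

```text
time: 23.18
tool_pos: [467.3, 71.0, 239.3]
eef_rot: [180.0, -0.1, -3.0]
force: [0.7, 0.2, -2.0]
finger_gap: 52.0
finger_force: 5.8
```

Run:
```python
from fit import *
a=arm.grab_frame("scene"); g=cv2.cvtColor(a["pixels"],cv2.COLOR_RGB2GRAY); s=arm.get_state(); print(s["time"],s["tool_pos"],s["force"])
h=cv2.cvtColor(a["pixels"],cv2.COLOR_RGB2HSV)
x0,y0=278,200
# brass map: # brass, o dark, . other ; col 278..322
for y in range(200,236): print(y,"".join('#' if 16<h[y,x,0]<28 and h[y,x,1]>110 and h[y,x,2]>150 else ('+' if h[y,x,2]>150 else ('-' if h[y,x,2]>110 else 'o')) for x in range(278,323)))
for th in(0,.08,.2):
  c=[]
  for sg in(1,-1):
    v=np.array([30.7,.5*sg]); u=np.array([v[0]*np.cos(th*sg)-v[1]*np.sin(th*sg),v[0]*np.sin(th*sg)+v[1]*np.cos(th*sg)])+[-10.7,9*sg]
    c.append([484.4-u[0],69.7+.053*u[0]-u[1],77.3])
  print(th,project(a,c).round(1).tolist())
print(project(a,[484.4,69.7,77.3]))
for n in("ring","ring_l_hole"): print([(np.round(d["location"],1).tolist(),round(d["score"],2)) for d in arm.spot_point(a,n)][:3])
```

```text
23.2333 [467.07305781  70.99788211 238.50233971] [-0.05619935  0.10547995 -2.51098149]
200 -ooooooo---o--+++++oooo------o--ooooooo---oo-
201 -ooooooooo----+++++ooooo-------oooooooo---oo-
202 -oooooooooo---+++++-oooooo------ooooooo----oo
203 -ooo-ooooooo--++-----ooooo-------oo--o----ooo
204 --o---oooooo-+++-------oooo---------------ooo
205 ------oooooo-++++-----+++-----------o----oooo
206 --oo--ooooooo-++++#++++++####+-----------oooo
207 -oo--ooooooo--+###++++++++######--------ooooo
208 -ooo-oooooo-#####++++++++++#######----ooooooo
209 -oooooooo-#######++++o-+++++#######+-ooooo-oo
210 -ooooooo-#######+++++o-+++++#########-oo-----
211 --oooooo########-++++++++++++#########-ooo---
212 --oooooo########-++++++++++++#########+oooo--
213 ++-oooo-#######---+++++++++++##########-o----
214 #+-ooo#######--o--++++++++++--#########-o----
215 ++-oo-###-oooooo--++++++++++--##########oo---
216 ++-oo####o---ooo--++++++++++--##########ooooo
217 -oooo###-o-##oooo--+++++++++--+#########-oooo
218 ooooo####o---o-----+++++++++--##########-oooo
219 ooooo####-oo--###---++++++--o-##########-o-oo
220 ooooo####
[... 300 characters left out ...]
###########################-ooo-++++
227 ----ooooo##########################-oooo+++++
228 ----oooooo-#######################-oooo-+++++
229 -----oooooo--###################-ooooo+++++++
230 +----oooooooo-################-ooooooo+++++++
231 +------ooooooooo--######----ooooooo-+++++++++
232 ++------ooooooooooooooooooooooooooo++++++++++
233 +++-------oooooooooooooooooooooo-++++++++++++
234 ++++-------o-ooooooooooooooooooo+++++++++++++
235 ++-+++++-----oo--oooooooooooo++++++++++++++++
0 [[293.3, 223.1], [288.9, 217.2]]
0.08 [[294.0, 223.8], [288.4, 216.4]]
0.2 [[295.1, 224.8], [287.9, 215.2]]
[[300.12207041 216.71012321]]
[([298.0, 216.6], 0.53)]
[([403.1, 273.0], 0.56), ([294.2, 221.7], 0.52)]
```

Pixel map: the lug holes are at ≈(290,217) and (293,223), the closed spacing (7.2 px, against 9.3 px if it only gripped), so the ring is home. Returning the pliers.

>>> drive_tool([
  {"delta_pos": [0, 0, 0], "twist": 0.07, "claw": 0.59},
  {"delta_pos": [0, 0, 0], "twist": 0.071, "claw": 0.59},
  {"delta_pos": [-2.6, -10.5, 0], "twist": 0, "claw": 0.59},
  {"delta_pos": [-6, -24, 0], "twist": 0, "claw": 0.59},
  {"delta_pos": [-6, -24, 0], "twist": 0, "claw": 0.59},
  {"delta_pos": [-6, -24, 0], "twist": 0, "claw": 0.59},
  {"delta_pos": [-6, -24, 0], "twist": 0, "claw": 0.59},
  {"delta_pos": [-4, -16, 0], "twist": 0, "claw": 0.59},
  {"delta_pos": [-3, -12, 0], "twist": 0, "claw": 0.59},
  {"delta_pos": [0, 0, 0], "twist": 0, "claw": 0.59},
  {"delta_pos": [0, 0, 0], "twist": 0, "claw": 0.59},
  {"delta_pos": [0, 0, 0], "twist": 0, "claw": 0.59},
])

```text
time: 24.33
tool_pos: [459.9, 209.2, 238.0]
eef_rot: [180.0, 0.0, -11.1]
force: [-0.3, -0.1, -2.1]
finger_gap: 52.3
finger_force: 5.7
```

Good. Lower until just above the seat, watching force.

>>> drive_tool([
  {"delta_pos": [0, 0, 10], "twist": 0, "claw": 0.59},
  {"delta_pos": [0, 0, 15], "twist": 0, "claw": 0.59},
  {"delta_pos": [0, 0, 10], "twist": 0, "claw": 0.59},
  {"delta_pos": [0, 0, 5], "twist": 0, "claw": 0.59},
  {"delta_pos": [0, 0, 4], "twist": 0, "claw": 0.59},
  {"delta_pos": [0, 0, 4], "twist": 0, "claw": 0.59},
  {"delta_pos": [0, 0, 4], "twist": 0, "claw": 0.59},
  {"delta_pos": [0, 0, 0], "twist": 0, "claw": 0.59},
])

```text
time: 25.0
tool_pos: [459.9, 209.4, 185.7]
eef_rot: [180.0, 0.0, -11.1]
force: [-0.2, 0.5, -1.7]
finger_gap: 51.8
finger_force: 5.7
```

>>> drive_tool([
  {"delta_pos": [0, 0, 6], "twist": 0, "claw": 0.59},
  {"delta_pos": [0, 0, 10], "twist": 0, "claw": 0.59},
  {"delta_pos": [0, 0, 14], "twist": 0, "claw": 0.59},
  {"delta_pos": [0, 0, 14], "twist": 0, "claw": 0.59},
  {"delta_pos": [0, 0, 10], "twist": 0, "claw": 0.59},
  {"delta_pos": [0, 0, 6], "twist": 0, "claw": 0.59},
  {"delta_pos": [0, 0, 3], "twist": 0, "claw": 0.59},
  {"delta_pos": [0, 0, 0], "twist": 0, "claw": 0.59},
])

```text
time: 25.67
tool_pos: [459.9, 209.4, 122.8]
eef_rot: [180.0, 0.0, -11.1]
force: [-0.5, 0.6, -1.4]
finger_gap: 52.3
finger_force: 5.7
```

>>> drive_tool([
  {"delta_pos": [0, 0, 3], "twist": 0, "claw": 0.59},
  {"delta_pos": [0, 0, 2], "twist": 0, "claw": 0.59},
  {"delta_pos": [0, 0, 1], "twist": 0, "claw": 0.59},
  {"delta_pos": [0, 0, 0.5], "twist": 0, "claw": 0.59},
  {"delta_pos": [0, 0, 0], "twist": 0, "claw": 0.59},
  {"delta_pos": [0, 0, 0], "twist": 0, "claw": 0.59},
])

```text
time: 26.17
tool_pos: [460.1, 209.5, 116.9]
eef_rot: [-180.0, -0.0, -11.1]
force: [-0.2, 0.2, -1.7]
finger_gap: 52.2
finger_force: 5.7
```

>>> drive_tool([
  {"delta_pos": [0, 0, 0.6], "twist": 0, "claw": 0.59},
  {"delta_pos": [0, 0, 0.6], "twist": 0, "claw": 0.59},
  {"delta_pos": [0, 0, 0], "twist": 0, "claw": 0.59},
])

```text
time: 26.42
tool_pos: [459.9, 209.4, 115.4]
eef_rot: [180.0, 0.0, -11.1]
force: [-0.4, 0.5, -1.7]
finger_gap: 52.6
finger_force: 5.7
```

>>> drive_tool([
  {"delta_pos": [0, 0, 0.5], "twist": 0, "claw": 0.59},
  {"delta_pos": [0, 0, 0.5], "twist": 0, "claw": 0.59},
  {"delta_pos": [0, 0, 0], "twist": 0, "claw": 0.59},
  {"delta_pos": [0, 0, 0], "twist": 0, "claw": 0.62},
  {"delta_pos": [0, 0, 0], "twist": 0, "claw": 0.66},
  {"delta_pos": [0, 0, 0], "twist": 0, "claw": 0.75},
  {"delta_pos": [0, 0, 0], "twist": 0, "claw": 0.9},
  {"delta_pos": [0, 0, 0], "twist": 0, "claw": 1},
  {"delta_pos": [0, 0, 0], "twist": 0, "claw": 1},
  {"delta_pos": [0, 0, 0], "twist": 0, "claw": 1},
])

```text
time: 27.25
tool_pos: [460.0, 209.4, 114.6]
eef_rot: [180.0, -0.0, -11.1]
force: [-0.3, 0.4, -0.8]
finger_gap: 87.4
finger_force: 0.0
```

>>> drive_tool([
  {"delta_pos": [0, 0, -4], "twist": 0, "claw": 1},
  {"delta_pos": [0, 0, -10], "twist": 0, "claw": 1},
  {"delta_pos": [0, 0, -25], "twist": 0, "claw": 1},
  {"delta_pos": [0, 0, -35], "twist": 0, "claw": 1},
  {"delta_pos": [0, 0, -35], "twist": 0, "claw": 1},
  {"delta_pos": [0, 0, -30], "twist": 0, "claw": 1},
  {"delta_pos": [0, 0, -15], "twist": 0, "claw": 1},
  {"delta_pos": [-35, 0, 0], "twist": 0, "claw": 1},
  {"delta_pos": [-35, 0, 0], "twist": 0, "claw": 1},
  {"delta_pos": [-20, 0, 0], "twist": 0, "claw": 1},
  {"delta_pos": [0, 0, 0], "twist": 0, "claw": 1},
  {"delta_pos": [0, 0, 0], "twist": 0, "claw": 1},
])

```text
time: 28.25
tool_pos: [371.5, 227.0, 269.7]
eef_rot: [-180.0, -0.1, -11.1]
force: [0.2, -0.8, 0.3]
finger_gap: 87.8
finger_force: 0.0
```

Run:
```python
from h import *
a=arm.grab_frame("scene"); h=cv2.cvtColor(a["pixels"],cv2.COLOR_RGB2HSV).astype(int); s=arm.get_state(); print(s["time"],s["tool_pos"],s["force"])
h0=cv2.cvtColor(cv2.imread("pics/scene0.png"),cv2.COLOR_BGR2HSV).astype(int)
for H in(h0,h):
    m=((H[...,0]<6)|(H[...,0]>174))&(H[...,1]>150)&(H[...,2]>90); m[:140]=0;m[190:]=0;m[:,:235]=0;m[:,275:]=0
    ys,xs=np.nonzero(m); print("red",len(xs),xs.min(),xs.max(),ys.min(),ys.max(),xs.mean().round(1),ys.mean().round(1))
for y in range(210,230): print(y,"".join('#' if 16<h[y,x,0]<28 and h[y,x,1]>110 and h[y,x,2]>150 else ('+' if h[y,x,2]>150 else ('-' if h[y,x,2]>110 else 'o')) for x in range(278,323)))
for n in("pliers","grip_mid","ring"): print(n,[(np.round(d["location"],1).tolist(),round(d["score"],2)) for d in arm.spot_point(a,n)][:2])
```

```text
28.3 [372.12226319 226.83219062 269.32624374] [ 0.61244121  0.20171895 -0.34900437]
red 288 251 264 147 180 257.3 163.1
red 280 246 261 148 181 253.6 164.1
210 +-oooooo-#######+++++o-+++++#########-oo-----
211 +-ooooo-########-++++++++++++#########oooo---
212 #+ooooo#########-++++++++++++#########-oooo--
213 ++-ooo-########---++++++++++-##########-o----
214 #+oooo#######-oo--++++++++++--#########-o----
215 ++-oo-###-oooooo--++++++++++-o##########oo---
216 +--oo####o---oooo--+++++++++--##########ooooo
217 -oooo###-o-##oooo--+++++++++--+#########-oooo
218 ooooo####o---o-----++++++++---##########-oooo
219 ooooo####-oo--##----++++++--o-##########ooooo
220 ooooo########+##+------+---o-###########oo--o
221 ooooo########-ooo--o-----oo-############ooooo
222 ooooo-######-o---oooooooo-#############-oooo-
223 ooooo-######--+##oo####################ooo-++
224 o--ooo-#####---+-o-###################-oo-+++
225 o--oooo######-ooo-###################-ooo++++
226 o--ooooo############################-ooo-++++
227 ----ooooo##########################-oooo+++++
228 ----oooooo-#######################-oooo-+++++
229 -----oooooo--###################-ooooo+++++++
pliers [([257.4, 184.6], 0.78)]
grip_mid []
ring [([299.3, 217.7], 0.47)]
```

Run:
```python
from h import *
a=arm.grab_frame("scene")["pixels"]; b=cv2.imread("pics/scene0.png")[...,::-1]
for I in(b,a):
    I=I.astype(int); m=(I[...,0]>110)&(I[...,1]<70)&(I[...,2]<70); m[:140]=0;m[190:]=0;m[:,:235]=0;m[:,275:]=0
    print([(y,int(np.nonzero(m[y])[0].min()),int(np.nonzero(m[y])[0].max())) for y in range(146,184,3) if m[y].any()])
ga,gb=[cv2.cvtColor(np.ascontiguousarray(i),cv2.COLOR_RGB2GRAY).astype(np.float32) for i in(a,b)]
for n,(r,c) in dict(block=((185,222),(243,282)),tray=((262,300),(300,345)),gear=((225,260),(275,330)),tin=((165,210),(315,360))).items():
    print(n,cv2.phaseCorrelate(gb[r[0]:r[1],c[0]:c[1]].copy(),ga[r[0]:r[1],c[0]:c[1]].copy()))
```

```text
[(149, 251, 258), (152, 251, 258), (155, 250, 260), (158, 251, 261), (161, 252, 262), (164, 253, 263), (167, 253, 263), (170, 255, 262), (173, 256, 262), (176, 257, 263), (179, 258, 263)]
[(149, 247, 253), (152, 246, 254), (155, 247, 255), (158, 247, 256), (161, 248, 257), (164, 250, 259), (167, 250, 259), (170, 251, 259), (173, 252, 259), (176, 253, 260), (179, 254, 259)]
block ((0.00638360834584617, 0.043734902727678104), 1.0073822362720966)
tray ((0.30115665625887544, -0.1736596355226645), 0.5661686476071676)
gear ((0.07905103907773992, 0.261566266704115), 0.9876481101468757)
tin ((0.4158742229418948, 0.5487865282173559), 1.0002265501611027)
```

```bash
python3 -c "
from cell import arm
print(arm.hand_in())"
```

```text
the job is handed in; nothing more can be done
None
```

The job is handed in at about 28 s: the ring measures closed in the spindle groove, and the pliers are back upright in their slot, standing about 6 mm sideways in it from the first picture.

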